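Sort the clutter on the dining shelf into its trays

ROBOT

A 6-joint arm with a two-finger parallel gripper is mounted at the origin on the work surface. World frame = base frame: x ahead of the robot, y to its left, z up, the work surface at z = 0. Lengths are in m, angles in rad, forces in N, time in s.
With the tool pointing down it reaches from about 0.325 to 0.925 m from the base axis. Payload 3.1 kg.
Tool frame: the origin (TCP) lies between the finger pads; the fingertips stand 11 mm ahead of it and the grasp point (between the pads) lies 8 mm behind it; z points along the fingers, y is the line along which they close (so a half turn about z gives the same grasp; the last joint's range is limited). The gripper opens to 85 mm and grips with 20 to 120 N. Pads are 22 mm wide; open, the fingers measure 114 mm over their backs; the gripper's body (76 mm by 85 mm) begins 54 mm behind the grasp point. The pads swing forward as they close: fully open they stand 13 mm farther back than shut.
Start: joints at [1.172, 0.217, 1.613, -0, 1.311, -0.112], TCP at [0.177, 0.599, 0.242] pointing down, gripper open.
Joint ranges: [-2.75, 2.75], [-0.78, 2.1], [0.31, 2.55], [-1.13, 4.27], [0.13, 2.63], [-2.58, 2.58]. Speed limits (rad/s): [2.79, 2.79, 3.14, 3.14, 3.14, 3.14].

INTERFACE

Orientations are given as a unit quaternion [w, x, y, z].
In Python, from bench import status, optics, manip gives the robot as it stands.
- The arm moves only by the tool jog_arm, never from a script. Its argument "deltas" is a list that holds one entry, the list of rows, each a list of 5 numbers: the shift along the world's x, y, z in units of 60 mm (1.0 is 60 mm), then the turn about the world's z in units of 6 degrees (1.0 is 6 degrees), then the opening, from 0 (shut) to 1 (fully open). A call has exactly 8 rows; each row shifts and turns the commanded pose from where the row before left it; what a row does not reach is not made up. A row lasts 1/8 s, in which the tool goes at most 62.5 mm and 10.7 degrees, less where a joint would pass 70% of its speed; a pose out of reach is approached as far as the arm can. A call is refused whole if a number of a shift passes 1 or a number of a turn 1, either way. A call with a gripper value outside its range is refused whole. The fingers move at their own pace and stop on an object; the grip force is fixed at half the most. Time passes only in rows, so rows that do not move let the fingers close, or fill a call up. It gives the time, the measured TCP pose, the force, the opening and the grip force at its end, in the units of the state.
- status.get_obs(): the state, without advancing time (a new reading comes with each control period).
- optics.get_image(name): name is "scene" or "top" or "wrist"; returns (picture, depth): 400x640x3 uint8, blue, green, red; 400x640 float32, m along the optical axis (not along the pixel's ray), 0 where there is no reading.
- optics.get_calibration(name): a dict with "vertical_fov" (degrees; the focal length in pixels is half the picture's height over the tangent of half this angle, whatever the lens; pixels are square), "cx", "cy" (the principal point, pixels), "pose" (4x4, takes a point from camera to world coordinates); the wrist camera has in their place "T_tool_cam" (4x4, takes a point from camera to tool coordinates, whose origin is the TCP and whose axes are the flange's). Camera axes: x right, y down, z forward; pixel columns grow to the right and rows downward; lengths in m; the calibration is good to about 2 mm. A picture is of the moment at which its call begins: read the wrist's pose just before it. get_calibration takes no time and is no camera call.
- manip.hand_in(): hands the job in; it is judged then, once.
The state is a dict: "clock": time; "qpos": joint angles; "joint_velocities": joint speeds; "tau": joint torques, N m; "position": TCP position; "orientation": TCP orientation; "contact_force": force on the tool from outside, world axes, zero at the start; "ft_torque": the same for the moment, N m; "gripper_width": finger opening in m; "grip_force": force on a finger pad.
Only numpy, scipy, OpenCV 4.12 (cv2) and the standard library are available. Lean on these libraries where they do the work, as an engineer would, in place of code of your own. Each camera call takes 0.05 s, during which the arm holds its last target. There are 200 camera calls.

TASK

Tidy the dining shelf: put both remotes into the charcoal tray, the stapler and the highlighter into the blue tray, and the pepper shaker into the white tray, each resting flat on the tray's floor, not on the rim or on one another, and the same way up as you found it. Set each thing down rather than dropping it, and leave the green tealight and the blue bottle where they stand.

Things in the scene. Friction and masses are not known exactly. Their poses are not given: they have to be found in the camera images.
- black_remote_center (a point): black TV remote control lying flat, 140 x 40 x 18 mm, many white keys and a grey ring on its top face. The point is its centre, half-way up (9 mm above its underside); x along its length, y across its 40 mm width, z up out of the key face. 70 to 160 g.
- white_remote_center (a point): small white streaming remote control lying flat, 100 x 38 x 18 mm, black ring and grey keys on its top face. The point is its centre, half-way up (9 mm above its underside); x along its length, y across its 38 mm width, z up out of the key face.
- stapler_center (a point): small red stapler standing on its black foot plate, 76 long x 26 wide x 42 mm tall. The point is its centre, half-way up (21 mm above its underside); x along its length, y across its 26 mm width, z up. The red upper arm and the foot are both 26 mm wide (flat sides), so it can be gripped across y at mid height. 70 to 140 g.
- highlighter_center (a point): flat yellow highlighter pen with a black cap, 111 x 24 x 16 mm, lying flat. The point is 8 mm above its underside, within 1 mm of the middle of its length; x along its length, y across its 24 mm width, z up.
- pepper_center (a point): round pepper shaker standing upright, dark brown body with a steel top, 42 mm diameter, 80 mm tall, 130 g. The point is its centre, half-way up (40 mm above its underside); z is its axis, up.
- charcoal_tray: open charcoal-black tray for the remotes, fixed to the board. 180 mm long (its x) by 160 mm wide (its y) outside, floor 4 mm thick, walls 4 mm thick with the rim 14 mm above the board (10 mm above the tray floor). Origin: centre of its underside, on the board; z up.
- blue_tray: open blue tray for stationery, fixed to the board; same shape, size, origin and axes as the charcoal tray.
- white_tray: open white tray for the table condiments, fixed to the board; same shape, size, origin and axes as the charcoal tray.
- tealight_center (a point): bystander among the things: a green glass tealight holder with a white candle top, 54 mm diameter, 42 mm tall, loose. The point is its centre, 21 mm above the board. To be left alone.
- bottle_center (a point): bystander: a blue glass bottle with a steel screw-top, 68 mm diameter, 187 mm tall, loose, standing at the left or right side of the board. The point is on its axis 90 mm above the board. To be left alone.
There are look-alikes about, which are no part of the job. There is more than one size of the part that bears stapler_center; the job needs the middle-sized.

How it is judged:
By the outcome, as a careful person would: the job done as asked, in the order asked, and still so for the second after the job is handed in, with the robot touching nothing.
It also fails if it takes over 120 s, if anything falls off the work surface, if the arm or the gripper's body presses on something with over 40 N, if the wrist force passes 120 N, or if a joint passes its speed limit or range.

## Working session

There is one attempt and no reset: what is moved stays moved. The work goes in short steps, Python scripts to look and compute and a tool call to move; the robot and the scene stay as the last step left them, time stands still between calls to the robot, and variables do not carry over. Pictures are saved under pics/ and viewed, at most 14 in all, crops included, and the job is handed in when it is done.

Besides the shell and the picture viewer there is one more tool, called after ">>>" by a JSON object that holds its "name" and its "arguments", one argument or row to a line. jog_arm: Moves the arm, as the interface text tells. Its arguments: {"type":"object","properties":{"deltas":{"type":"array"}},"required":["deltas"]}

```bash
mkdir -p pics; ls
python3 - <<'E'
from bench import status, optics
import cv2,numpy as np
print(status.get_obs())
for n in ("scene","top"):
    p,d=optics.get_image(n); cv2.imwrite(f"pics/{n}0.png",p); np.savez(f"{n}0.npz",p=p,d=d)
    print(n,{k:np.round(v,3).tolist() for k,v in optics.get_calibration(n).items()})
print(optics.get_calibration("wrist"))
E
```

```text
pics
{'clock': 0.0, 'qpos': array([ 1.17179637e+00,  2.17799109e-01,  1.61495670e+00,  2.92623314e-05,
        1.31126978e+00, -1.12233661e-01]), 'joint_velocities': array([ 0.00035264, -0.00188709, -0.0018345 , -0.00072242,  0.00022845,
        0.0004993 ]), 'tau': array([ 1.72487355e-03, -3.96837008e+01, -3.03856909e+01, -7.99203008e-05,
        9.81662219e-03, -3.17877641e-05]), 'position': array([0.17646298, 0.59874357, 0.24092856]), 'orientation': array([-3.21252500e-04,  1.42895986e-01,  9.89736964e-01, -1.17337046e-03]), 'contact_force': array([-0.75718571,  0.12357135, -0.07486358]), 'ft_torque': array([ 0.00407072, -0.00686284, -0.00671012]), 'grip_force': 0.0, 'gripper_width': 0.0856623416143123}
scene {'vertical_fov': 52.721, 'cx': 321.112, 'cy': 195.302, 'pose': [[-0.842, 0.343, -0.417, 1.077], [0.54, 0.534, -0.651, 0.986], [-0.0, -0.773, -0.634, 1.021], [0.0, 0.0, 0.0, 1.0]]}
top {'vertical_fov': 53.017, 'cx': 319.763, 'cy': 200.55, 'pose': [[0.11, -0.971, 0.215, 0.219], [-0.994, -0.107, 0.026, 0.006], [-0.003, -0.216, -0.976, 1.172], [0.0, 0.0, 0.0, 1.0]]}
{'vertical_fov': 68.7744068068353, 'cx': 318.93263431200444, 'cy': 201.35154210825598, 'T_tool_cam': array([[-5.60750636e-04, -9.63951078e-01, -2.66078945e-01,
         6.73018081e-02],
       [ 9.99999838e-01, -5.65694771e-04, -5.80596904e-05,
        -2.56043695e-04],
       [-9.45527669e-05, -2.66078935e-01,  9.63951239e-01,
        -1.30578029e-01],
       [ 0.00000000e+00,  0.00000000e+00,  0.00000000e+00,
         1.00000000e+00]])}
```

View pics/scene0.png

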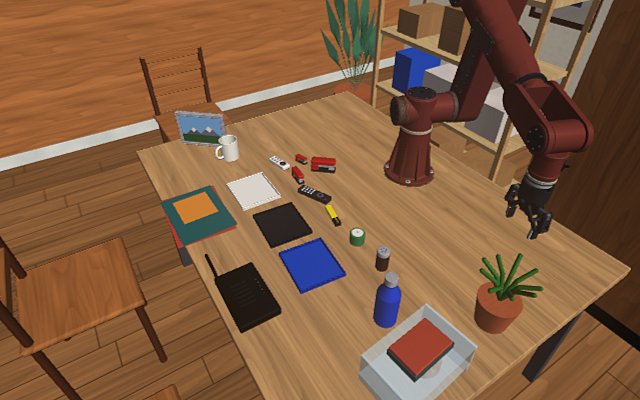

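View pics/top0.png

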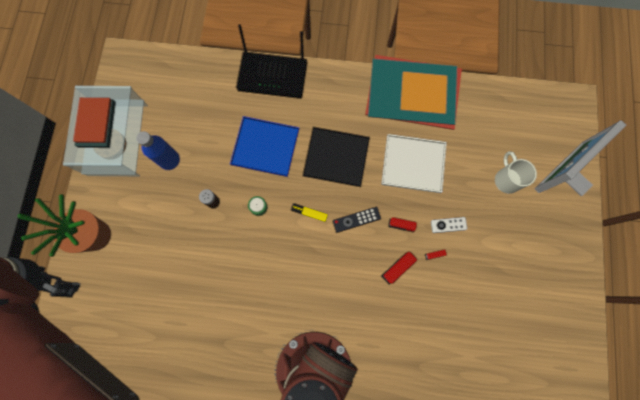

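```bash
cat > h.py <<'E'
import cv2,numpy as np
from bench import status,optics
from scipy.spatial.transform import Rotation as R
def K(c): return 200/np.tan(np.radians(c["vertical_fov"])/2)
def campose(n,c,o=None):
    if n!="wrist": return c["pose"]
    T=np.eye(4);q=o["orientation"];T[:3,:3]=R.from_quat(q[[1,2,3,0]]).as_matrix();T[:3,3]=o["position"];return T@c["T_tool_cam"]
def grab(n):
    o=status.get_obs();p,d=optics.get_image(n);c=optics.get_calibration(n);return p,d,c,campose(n,c,o),o
def ray(uv,c,T,z):
    uv=np.atleast_2d(uv).astype(float);f=K(c)
    r=np.c_[(uv[:,0]-c["cx"])/f,(uv[:,1]-c["cy"])/f,np.ones(len(uv))]@T[:3,:3].T
    return T[:3,3]+r*((z-T[2,3])/r[:,2])[:,None]
def depthpts(d,c,T):
    v,u=np.indices(d.shape);f=K(c)
    return np.stack([(u-c["cx"])/f*d,(v-c["cy"])/f*d,d],-1)@T[:3,:3].T+T[:3,3]
def rect(xy):
    (x,y),(w,h),a=cv2.minAreaRect(np.float32(xy)*1000)
    if h>w:w,h,a=h,w,a+90
    return np.round([x,y,w,h,(a+90)%180-90],1)
E
python3 - <<'E'
from h import *
z=np.load("top0.npz");p,d=z["p"],z["d"];c=optics.get_calibration("top");T=c["pose"]
P=depthpts(d,c,T)
B,G,Rr=[p[...,i].astype(int) for i in range(3)]
red=(Rr>110)&(G<60)&(B<60)
def roi(m,u0,u1,v0,v1):
    k=np.zeros_like(m);k[v0:v1,u0:u1]=m[v0:v1,u0:u1];return k
hi=(P[...,2]>0.007)&(P[...,2]<.2)&(d>0)
S={"pepper":(192,225,180,215),"tea":(243,272,190,220),"hl":(285,332,195,228),"blk":(328,386,200,238),"stM":(384,420,212,236),"wht":(428,470,212,238),"stL":(375,420,245,290),"stS":(422,450,244,262),"blue":(225,305,110,180),"char":(300,372,122,190),"white":(378,450,130,197)}
for n,r in S.items():
    m=roi(hi,*r);q=P[m]
    if len(q)<5: print(n,len(q));continue
    zt=np.percentile(q[:,2],90)
    vu=np.argwhere(m)[:,::-1]
    print(n,len(q),"z",round(zt,4),"depth",rect(q[:,:2]),"px",vu.mean(0).round(), "board z",round(float(np.median(P[r[2]:r[3],r[0]:r[1],2][~m[r[2]:r[3],r[0]:r[1]]])),4))
cv2.imwrite("pics/crop1.png",cv2.resize(p[190:290,280:480],None,fx=4,fy=4,interpolation=cv2.INTER_CUBIC))
E
```

```text
pepper 280 z 0.0815 depth [437.6 353.5  40.7  40.2 -32.1] px [209. 198.] board z 0.0002
tea 305 z 0.0455 depth [436.5 214.5  54.1  52.4 -74.8] px [257. 206.] board z 0.0003
hl 316 z 0.0189 depth [456.1  56.5 120.4  66.3  77.5] px [309. 212.] board z 0.0003
blk 665 z 0.0212 depth [444.7 -69.9 140.9  81.7 -71.7] px [356. 219.] board z 0.0003
stM 278 z 0.0449 depth [ 428.5 -207.4   75.8   26.8   83.9] px [403. 224.] board z 0.0006
wht 465 z 0.0216 depth [ 443.3 -340.3  108.    45.7  -84.9] px [448. 225.] board z 0.0004
stL 536 z 0.059 depth [ 303.3 -203.9  101.5   75.   -11.6] px [399. 267.] board z 0.0003
stS 136 z 0.0338 depth [ 352.8 -308.5   55.1   18.7  -70.9] px [436. 254.] board z 0.0008
blue 759 z 0.0157 depth [633.6 224.5 280.5 172.7  84. ] px [264. 146.] board z 0.0022
char 707 z 0.0157 depth [619.1  -1.3 203.9 179.4 -88.9] px [337. 156.] board z 0.0027
white 773 z 0.0161 depth [ 610.8 -227.1  193.6  188.    89.6] px [414. 162.] board z 0.0028
```

View pics/crop1.png

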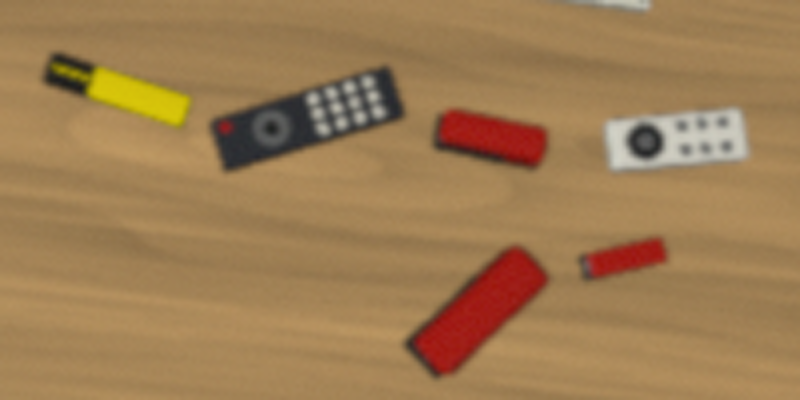

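Run:
```python
from h import *
z=np.load("top0.npz");p,d=z["p"],z["d"];c=optics.get_calibration("top");T=c["pose"]
hsv=cv2.cvtColor(p,cv2.COLOR_BGR2HSV);H,S,V=[hsv[...,i].astype(int) for i in range(3)]
def big(m,r):
    k=np.zeros(m.shape,np.uint8);k[r[2]:r[3],r[0]:r[1]]=m[r[2]:r[3],r[0]:r[1]]
    k=cv2.morphologyEx(k,cv2.MORPH_CLOSE,np.ones((5,5)))
    return max(cv2.findContours(k,0,cv2.CHAIN_APPROX_NONE)[0],key=cv2.contourArea)[:,0]
dark=(V<70);white=(S<50)&(V>140);blue=(H>100)&(H<130)&(S>120);red=((H<8)|(H>172))&(S>150);hl=((H>22)&(H<35)&(S>180))|dark
for n,m,r,h in [("hl",hl,(285,332,195,228),.016),("blk",dark|((S<60)),(328,386,200,238),.018),("stM",red,(384,420,212,236),.042),("wht",white|((S<60)),(428,470,212,238),.018),("blue",blue,(225,305,110,180),.014),("char",dark,(300,372,122,190),.014),("white",white,(378,450,130,197),.014)]:
    k=big(m,r); print(n,rect(ray(k,c,T,h)[:,:2]), "z0-ish", rect(ray(k,c,T,h/2)[:,:2])[:2])
o=status.get_obs();print(R.from_quat(o["orientation"][[1,2,3,0]]).as_matrix().round(2))
```

```text
hl [435.6  63.7 104.2  24.5  77.5] z0-ish [437.1  64.1]
blk [429.7 -75.6 133.9  37.2 -66.5] z0-ish [431.3 -76.2]
stM [ 425.3 -205.7   75.3   28.    83.5] z0-ish [ 429.1 -209.7]
wht [ 442.8 -342.9  102.6   38.6  -78. ] z0-ish [ 444.5 -345.6]
blue [626.  223.2 175.3 157.   84.2] z0-ish [628.5 224.5]
char [616.8   2.9 174.6 158.4  85.3] z0-ish [619.2   2.9]
white [ 621.1 -232.4  180.7  161.4   87.9] z0-ish [ 623.5 -233.9]
[[-0.96  0.28 -0.  ]
 [ 0.28  0.96 -0.  ]
 [ 0.   -0.   -1.  ]]
```

>>> {"name": "jog_arm", "arguments": {
  "deltas": [
    [[0.26,-0.7,0,-0.52,1],[0.26,-0.7,0,-0.52,1],[0.26,-0.7,0,-0.52,1],[0.26,-0.7,0,-0.52,1],[0.26,-0.7,0,-0.52,1],[0.26,-0.7,0,-0.52,1],[0.26,-0.7,0,-0.52,1],[0.26,-0.7,0,-0.52,1]]
  ]
}}

```text
clock: 1.1
position: [0.3015, 0.262, 0.2419]
orientation: [-0.0, 0.354, 0.935, -0.0]
contact_force: [0.0, 0.4, -0.1]
gripper_width: 0.0856
grip_force: 0.0
```

>>> {"name": "jog_arm", "arguments": {
  "deltas": [
    [[0.26,-0.7,-0.1,-0.52,1],[0.26,-0.7,-0.1,-0.52,1],[0.26,-0.7,-0.1,-0.52,1],[0.26,-0.7,-0.1,-0.52,1],[0.26,-0.7,-0.1,-0.52,1],[0.26,-0.7,-0.1,-0.52,1],[0.26,-0.7,-0.1,-0.52,1],[0,0,0,0,1]]
  ]
}}

```text
clock: 2.1
position: [0.4109, -0.0326, 0.1997]
orientation: [-0.001, 0.526, 0.85, -0.0]
contact_force: [-0.5, 0.2, -0.0]
gripper_width: 0.0856
grip_force: 0.0
```

```bash
cat > w.py <<'E'
from h import *
import sys
name=sys.argv[1]
p,d,c,T,o=grab("wrist")
M=R.from_quat(o["orientation"][[1,2,3,0]]).as_matrix()
print("t",round(o["clock"],2),"pos",o["position"].round(4),"yaw",np.degrees(np.arctan2(M[1,1],M[0,1])).round(2),"tilt",np.degrees(np.arccos(-M[2,2])).round(2),"w",o["gripper_width"].round(4))
hsv=cv2.cvtColor(p,cv2.COLOR_BGR2HSV);H,S,V=[hsv[...,i].astype(int) for i in range(3)]
P=depthpts(d,c,T)
# above-surface blobs in view -> rects in xy (by depth) and by ray of outline at top height
m=((P[...,2]>(float(sys.argv[2]) if len(sys.argv)>2 else .010))&(P[...,2]<.1)&(d>.12)).astype(np.uint8)
m=cv2.morphologyEx(m,cv2.MORPH_OPEN,np.ones((3,3)))
for k in cv2.findContours(m,0,cv2.CHAIN_APPROX_NONE)[0]:
    if cv2.contourArea(k)<400: continue
    b=np.zeros_like(m);cv2.drawContours(b,[k],-1,1,-1);q=P[(b>0)&(m>0)];zt=np.percentile(q[:,2],80)
    tp=q[q[:,2]>zt-.006]
    print("px",k[:,0].mean(0).round(),"n",len(q),"ztop",zt.round(4),"rect",rect(tp[:,:2]),"col",[int(x) for x in np.median(p[b>0],axis=0)],"touchedge",bool((k[:,0]<2).any() or (k[:,0,0]>637).any() or (k[:,0,1]>397).any()))
cv2.imwrite(f"pics/{name}.png",p);np.savez(f"{name}.npz",p=p,d=d,T=T)
E
python3 w.py w1
```

```text
Traceback (most recent call last):
  File "w.py", line 6, in <module>
    print("t",round(o["clock"],2),"pos",o["position"].round(4),"yaw",np.degrees(np.arctan2(M[1,1],M[0,1])).round(2),"tilt",np.degrees(np.arccos(-M[2,2])).round(2),"w",o["gripper_width"].round(4))
                                                                                                                                                                       ^^^^^^^^^^^^^^^^^^^^^^^^
AttributeError: 'float' object has no attribute 'round'
```

```bash
sed -i 's/o\["gripper_width"\].round(4)/round(o["gripper_width"],4)/' w.py; python3 w.py w1
```

```text
t 2.15 pos [ 0.4104 -0.0312  0.1997] yaw 26.61 tilt 0.11 w 0.0856
px [506. 391.] n 495 ztop 0.0134 rect [ 768.  -169.5   48.    41.7   26.8] col [82, 87, 34] touchedge True
px [265. 320.] n 1164 ztop 0.0411 rect [ 427.5 -207.1   72.    26.2   84. ] col [24, 35, 155] touchedge False
px [150. 266.] n 2122 ztop 0.0558 rect [ 283.7 -189.7   52.2   34.6  -41.2] col [24, 34, 156] touchedge False
px [316. 221.] n 4022 ztop 0.0177 rect [428.7 -76.9 139.7  40.  -66.5] col [51, 56, 62] touchedge False
px [474. 184.] n 1048 ztop 0.0134 rect [594.1   8.5 169.6 114.3  85.3] col [26, 34, 42] touchedge False
px [383. 112.] n 2514 ztop 0.0156 rect [435.5  63.8 110.1  24.3  77.7] col [0, 198, 218] touchedge False
px [563. 100.] n 1352 ztop 0.0134 rect [622.2 180.8 161.4  97.7  -6.2] col [115, 44, 31] touchedge True
px [21. 31.] n 2830 ztop 0.0157 rect [ 84.4 -30.   91.2  35.1  82.4] col [33, 42, 86] touchedge True
```

View pics/w1.png

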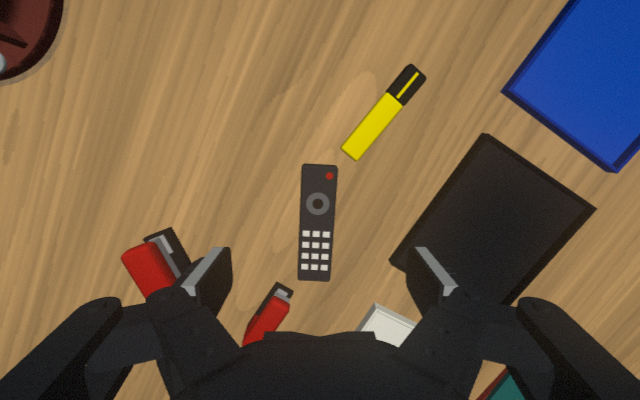

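>>> {"name": "jog_arm", "arguments": {
  "deltas": [
    [[0.15,-0.38,-0.2,-0.26,1],[0.155,-0.38,-0.5,-0.26,1],[0,0,-0.6,0,1],[0,0,-0.6,0,1],[0,0,-0.5,0,1],[0,0,-0.4,0,1],[0,0,-0.26,0,1],[0,0,0,0,1]]
  ]
}}

```text
clock: 3.2
position: [0.428, -0.0749, 0.0159]
orientation: [-0.001, 0.547, 0.837, -0.0]
contact_force: [-0.3, 0.8, 0.1]
gripper_width: 0.0853
grip_force: 0.0
```

>>> {"name": "jog_arm", "arguments": {
  "deltas": [
    [[0,0,0,0,0],[0,0,0,0,0],[0,0,0,0,0],[0,0,0,0,0],[0,0,0,0,0],[0,0,0,0,0],[0,0,0,0,0],[0,0,0,0,0]]
  ]
}}

```text
clock: 4.2
position: [0.4305, -0.0766, 0.018]
orientation: [0.001, 0.547, 0.837, 0.0]
contact_force: [0.2, -0.7, 6.7]
gripper_width: 0.0382
grip_force: 61.6
```

>>> {"name": "jog_arm", "arguments": {
  "deltas": [
    [[0,0,0.3,0,0],[0,0,0.5,0,0],[0.5,0.18,0.4,-0.7,0],[0.6,0.2,0,-0.8,0],[0.6,0.2,0,-0.8,0],[0.6,0.2,0,-0.8,0],[0.6,0.2,0,-0.8,0],[0.5,0.2,0,-0.8,0]]
  ]
}}

```text
clock: 5.2
position: [0.6337, -0.0049, 0.0879]
orientation: [-0.0, 0.736, 0.677, -0.0]
contact_force: [0.5, 0.0, -1.1]
gripper_width: 0.0383
grip_force: 60.7
```

>>> {"name": "jog_arm", "arguments": {
  "deltas": [
    [[0.24,0.1,0,0,0],[0,0,0,0,0],[0,0,0,0,0],[0,0,0,0,0],[0,0,0,0,0],[0,0,0,0,0],[0,0,0,0,0],[0,0,0,0,0]]
  ]
}}

```text
clock: 6.2
position: [0.6475, 0.0007, 0.0887]
orientation: [0.0, 0.735, 0.678, -0.0]
contact_force: [-0.2, -0.5, -0.4]
gripper_width: 0.0383
grip_force: 60.8
```

```bash
python3 w.py w2
```

```text
t 6.2 pos [0.6475 0.0007 0.0887] yaw -4.55 tilt 0.0 w 0.0383
px [584. 327.] n 8752 ztop 0.0134 rect [ 871.5 -108.1  180.5   76.9  -38.2] col [112, 118, 54] touchedge True
px [288. 177.] n 22527 ztop 0.0883 rect [648.1  13.2 113.9  65.6  85.4] col [65, 61, 61] touchedge False
px [ 16. 149.] n 4641 ztop 0.0154 rect [436.6  64.1 109.6  25.2  77. ] col [0, 232, 243] touchedge True
px [258.  13.] n 2219 ztop 0.0134 rect [617.9 137.1 159.9  11.2  -4.7] col [160, 59, 16] touchedge True
```

View pics/w2.png

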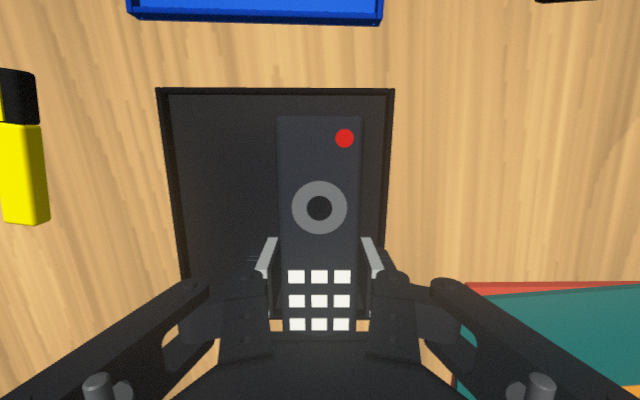

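Run:
```python
from h import *
z=np.load("w2.npz");c=optics.get_calibration("wrist");T=z["T"]
print(ray([[157,88],[394,88],[128,16],[382,22]],c,T,.014).round(4))
P=depthpts(z["d"],c,T)
for u,v in [(300,150),(340,220),(282,160),(357,160),(319,122),(319,250)]: print(u,v,P[v,u].round(4))
# remote top pts
q=P[116:260,270:370].reshape(-1,3);q=q[(q[:,2]>.075)];print(np.percentile(q[:,2],[10,50,90]).round(4));r=q[abs(q[:,2]-np.median(q[:,2]))<.006];print(r.min(0).round(4),r.max(0).round(4))
```

```text
[[0.5481 0.0968 0.014 ]
 [0.7037 0.0843 0.014 ]
 [0.5397 0.1394 0.014 ]
 [0.6967 0.1235 0.014 ]]
300 150 [0.6433 0.0557 0.0874]
340 220 [0.6591 0.0216 0.0883]
282 160 [0.635  0.052  0.0884]
357 160 [0.6685 0.0492 0.0878]
319 122 [0.6528 0.067  0.0876]
319 250 [0.6479 0.0067 0.0877]
[0.0867 0.0878 0.0889]
[ 6.24e-01 -4.00e-04  8.20e-02] [0.6733 0.071  0.0937]
```

>>> {"name": "jog_arm", "arguments": {
  "deltas": [
    [[0.05,0,-0.35,0,0],[0,0,-0.35,0,0],[0,0,-0.2,0,0],[0,0,-0.1,0,0],[0,0,-0.05,0,0],[0,0,-0.03,0,0],[0,0,0,0,0],[0,0,0,0,0]]
  ]
}}

```text
clock: 7.25
position: [0.6509, 0.0007, 0.0245]
orientation: [0.0, 0.735, 0.678, 0.0]
contact_force: [0.1, 0.6, -2.1]
gripper_width: 0.0379
grip_force: 60.8
```

>>> {"name": "jog_arm", "arguments": {
  "deltas": [
    [[0,0,-0.015,0,0],[0,0,-0.01,0,0],[0,0,0,0,0],[0,0,0,0,0],[0,0,0,0,0],[0,0,0,0,0],[0,0,0,0,0],[0,0,0,0,0]]
  ]
}}

```text
clock: 8.25
position: [0.6505, 0.0007, 0.0224]
orientation: [-0.0, 0.735, 0.678, -0.0]
contact_force: [0.4, -0.1, -2.0]
gripper_width: 0.0384
grip_force: 60.8
```

>>> {"name": "jog_arm", "arguments": {
  "deltas": [
    [[0,0,-0.02,0,0],[0,0,0,0,0],[0,0,0,0,0],[0,0,0,0,0.5],[0,0,0,0,0.55],[0,0,0,0,0.55],[0,0,0,0,0.55],[0,0,0,0,0.55]]
  ]
}}

```text
clock: 9.25
position: [0.6505, 0.0007, 0.0211]
orientation: [-0.0, 0.735, 0.678, -0.0]
contact_force: [0.4, -0.0, -0.6]
gripper_width: 0.047
grip_force: 0.0
```

>>> {"name": "jog_arm", "arguments": {
  "deltas": [
    [[0,0,0.3,0,0.55],[0,0,0.7,0,0.55],[0,0,0.6,0,0.8],[-0.4,-0.6,0.5,0.4,1],[-0.45,-0.75,0.3,0.4,1],[-0.45,-0.75,0.3,0.4,1],[-0.45,-0.75,0.2,0.4,1],[-0.45,-0.75,0.1,0.4,1]]
  ]
}}

```text
clock: 10.25
position: [0.5184, -0.2171, 0.2041]
orientation: [0.002, 0.659, 0.752, 0.0]
contact_force: [0.6, -1.1, -0.2]
gripper_width: 0.0855
grip_force: 0.0
```

>>> {"name": "jog_arm", "arguments": {
  "deltas": [
    [[-0.45,-0.75,0,0.4,1],[-0.45,-0.75,0,0.4,1],[-0.36,-0.63,0,0,1],[0,0,0,0,1],[0,0,0,0,1],[0,0,0,0,1],[0,0,0,0,1],[0,0,0,0,1]]
  ]
}}

```text
clock: 11.25
position: [0.4433, -0.3424, 0.2011]
orientation: [-0.0, 0.627, 0.779, 0.0]
contact_force: [-0.6, 0.3, 0.2]
gripper_width: 0.0854
grip_force: 0.0
```

```bash
python3 w.py w3
```

```text
t 11.25 pos [ 0.4433 -0.3424  0.2011] yaw 12.32 tilt 0.01 w 0.0854
px [397. 327.] n 954 ztop 0.0418 rect [ 572.2 -493.6   39.9    6.9   44.6] col [103, 116, 116] touchedge False
px [317. 184.] n 2957 ztop 0.0178 rect [ 442.5 -345.8   98.5   37.4  -78.6] col [141, 149, 152] touchedge False
px [551. 180.] n 509 ztop 0.0132 rect [ 688.9 -278.8   97.    23.7   86.2] col [121, 134, 138] touchedge False
px [620. 197.] n 4692 ztop 0.0137 rect [ 766.7 -292.5  169.9   71.1  -61.7] col [62, 68, 36] touchedge True
px [239. 137.] n 1094 ztop 0.03 rect [ 351.7 -311.1   55.2   19.4  -71.9] col [17, 25, 120] touchedge False
px [435. 103.] n 586 ztop 0.0134 rect [ 542.9 -238.1  130.1    5.    87.9] col [135, 146, 148] touchedge False
px [553.  49.] n 1411 ztop 0.0134 rect [ 623.2 -185.4  161.5   81.7   -2.3] col [122, 133, 136] touchedge False
px [333.  46.] n 2630 ztop 0.0414 rect [ 427.3 -210.    75.7   25.9   83.9] col [14, 19, 123] touchedge True
px [208.  31.] n 3457 ztop 0.056 rect [ 315.7 -219.6   66.1   34.7  -41.7] col [10, 13, 115] touchedge True
```

View pics/w3.png

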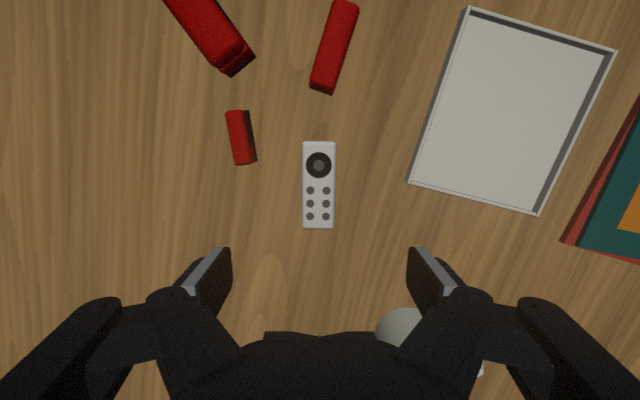

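>>> {"name": "jog_arm", "arguments": {
  "deltas": [
    [[-0.01,-0.06,-0.4,-0.15,0.85],[0,0,-0.6,0,0.85],[0,0,-0.6,0,0.85],[0,0,-0.6,0,0.85],[0,0,-0.45,0,0.85],[0,0,-0.28,0,0.85],[0,0,-0.1,0,0.85],[0,0,0,0,0.6]]
  ]
}}

```text
clock: 12.3
position: [0.4426, -0.347, 0.0197]
orientation: [0.0, 0.634, 0.774, -0.0]
contact_force: [-0.2, -0.1, 0.5]
gripper_width: 0.056
grip_force: 0.0
```

>>> {"name": "jog_arm", "arguments": {
  "deltas": [
    [[0,0,0,0,0],[0,0,0,0,0],[0,0,0,0,0],[0,0,0,0,0],[0,0,0,0,0],[0,0,0,0,0],[0,0,0,0,0],[0,0,0,0,0]]
  ]
}}

```text
clock: 13.3
position: [0.4434, -0.3478, 0.0211]
orientation: [0.002, 0.634, 0.774, -0.0]
contact_force: [-0.4, 0.5, 5.4]
gripper_width: 0.0359
grip_force: 60.7
```

>>> {"name": "jog_arm", "arguments": {
  "deltas": [
    [[0,0,0.3,0,0],[0,0,0.6,0,0],[0,0,0.6,0,0],[0.32,0.75,0.2,-0.4,0],[0.32,0.75,0,-0.4,0],[0.32,0.75,0,-0.4,0],[0.32,0.75,0,-0.4,0],[0.32,0.75,0,-0.4,0]]
  ]
}}

```text
clock: 14.3
position: [0.5385, -0.1201, 0.1221]
orientation: [0.0, 0.712, 0.703, 0.0]
contact_force: [-0.1, -0.7, -0.6]
gripper_width: 0.0362
grip_force: 60.1
```

>>> {"name": "jog_arm", "arguments": {
  "deltas": [
    [[0.32,0.75,0,-0.4,0],[0.32,0.75,0,-0.27,0],[0.12,0.6,0,0,0],[0,0,0,0,0],[0,0,0,0,0],[0,0,0,0,0],[0,0,0,0,0],[0,0,0,0,0]]
  ]
}}

```text
clock: 15.3
position: [0.5838, 0.0036, 0.1214]
orientation: [-0.0, 0.736, 0.677, -0.0]
contact_force: [-0.3, -1.1, -1.3]
gripper_width: 0.0362
grip_force: 60.1
```

```bash
python3 w.py w4
python3 - <<'E'
from h import *
z=np.load("w4.npz");c=optics.get_calibration("wrist");P=depthpts(z["d"],c,z["T"])
m=(P[...,2]>.016)&(P[...,2]<.03)&(P[...,0]>.5)&(abs(P[...,1])<.12);print("blk",rect(P[m][:,:2]),m.sum())
E
```

```text
t 15.3 pos [0.5838 0.0036 0.1214] yaw -4.74 tilt 0.01 w 0.0362
px [588. 318.] n 11120 ztop 0.0136 rect [ 823.2 -158.7  177.1  119.6  -79.3] col [93, 99, 46] touchedge True
px [401. 189.] n 7532 ztop 0.0217 rect [6.502e+02 5.000e-01 1.394e+02 4.030e+01 8.540e+01] col [56, 53, 53] touchedge False
px [265. 169.] n 715 ztop 0.0134 rect [541.6  31.9 114.2   4.5  85.1] col [40, 48, 54] touchedge False
px [390. 110.] n 1860 ztop 0.0134 rect [621.1  47.6 160.3  87.5  -4.8] col [28, 34, 40] touchedge False
px [130. 140.] n 4339 ztop 0.0155 rect [435.9  64.1 109.8  24.7  77.4] col [0, 204, 222] touchedge False
px [616.   6.] n 643 ztop 0.0266 rect [803.8 128.4  25.9   5.3 -15.9] col [7, 11, 16] touchedge True
px [352.  23.] n 1761 ztop 0.0134 rect [618.2 141.6 160.4  20.3  -4.8] col [135, 50, 16] touchedge True
blk [6.502e+02 5.000e-01 1.394e+02 4.030e+01 8.540e+01] 7375
```

View pics/w4.png

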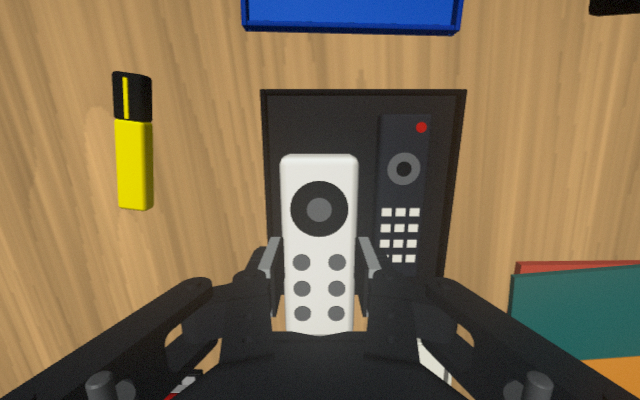

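>>> {"name": "jog_arm", "arguments": {
  "deltas": [
    [[0.05,0,-0.4,0,0],[0,0,-0.5,0,0],[0,0,-0.4,0,0],[0,0,-0.15,0,0],[0,0,-0.08,0,0],[0,0,-0.05,0,0],[0,0,0,0,0],[0,0,0,0,0]]
  ]
}}

```text
clock: 16.35
position: [0.5875, 0.0042, 0.0274]
orientation: [0.001, 0.735, 0.678, 0.0]
contact_force: [-0.1, -0.2, -0.7]
gripper_width: 0.036
grip_force: 60.1
```

>>> {"name": "jog_arm", "arguments": {
  "deltas": [
    [[0,0,-0.03,0,0],[0,0,-0.015,0,0],[0,0,0,0,0],[0,0,0,0,0],[0,0,0,0,0],[0,0,0,0,0],[0,0,0,0,0],[0,0,0,0,0]]
  ]
}}

```text
clock: 17.35
position: [0.5874, 0.0042, 0.0251]
orientation: [0.0, 0.735, 0.678, 0.0]
contact_force: [-2.0, 0.6, 5.4]
gripper_width: 0.0359
grip_force: 60.8
```

>>> {"name": "jog_arm", "arguments": {
  "deltas": [
    [[0,0,0,0,0.5],[0,0,0,0,0.53],[0,0,0,0,0.53],[0,0,0.4,0,0.53],[0,0,0.7,0,0.53],[0,0,0.7,0,0.7],[-0.4,-0.5,0.6,-0.1,1],[-0.45,-0.6,0.5,-0.1,1]]
  ]
}}

```text
clock: 18.35
position: [0.536, -0.0621, 0.1997]
orientation: [0.001, 0.742, 0.671, 0.0]
contact_force: [0.0, -0.8, -0.7]
gripper_width: 0.0856
grip_force: 0.0
```

>>> {"name": "jog_arm", "arguments": {
  "deltas": [
    [[-0.45,-0.6,0,0,1],[-0.45,-0.6,0,0,1],[-0.45,-0.6,0,0,1],[-0.47,-0.6,0,0,1],[0,0,0,0,1],[0,0,0,0,1],[0,0,0,0,1],[0,0,0,0,1]]
  ]
}}

```text
clock: 19.35
position: [0.4272, -0.2049, 0.1978]
orientation: [-0.0, 0.742, 0.671, 0.0]
contact_force: [-0.3, 0.7, -0.1]
gripper_width: 0.0856
grip_force: 0.0
```

```bash
python3 w.py w5
```

```text
t 19.35 pos [ 0.4272 -0.2049  0.1978] yaw -5.77 tilt 0.01 w 0.0856
px [492. 390.] n 773 ztop 0.0442 rect [ 606.6 -485.    47.4    9.2  -13.6] col [108, 121, 120] touchedge True
px [264. 280.] n 879 ztop 0.0298 rect [ 351.8 -310.2   55.1   18.6  -71.3] col [19, 30, 121] touchedge False
px [197. 202.] n 4342 ztop 0.0559 rect [ 302.3 -206.4  101.8   34.7  -42.6] col [17, 26, 123] touchedge False
px [319. 192.] n 1802 ztop 0.0414 rect [ 427.4 -208.7   74.3   25.8   83.6] col [21, 32, 126] touchedge False
px [431. 156.] n 615 ztop 0.0134 rect [ 546.  -198.3  129.7   41.    69.7] col [140, 153, 155] touchedge False
px [542. 196.] n 1407 ztop 0.0133 rect [ 638.8 -235.2  180.6  125.4   87.5] col [133, 146, 149] touchedge False
px [629. 175.] n 4119 ztop 0.0135 rect [ 768.1 -232.   242.9   41.8  -85.3] col [65, 69, 32] touchedge True
px [529.  40.] n 846 ztop 0.0134 rect [631.9 -69.6 119.7  41.8  -4.4] col [12, 15, 17] touchedge True
px [533.  12.] n 1167 ztop 0.0214 rect [644.6 -60.4  40.7  19.   -6.1] col [27, 24, 22] touchedge True
```

View pics/w5.png

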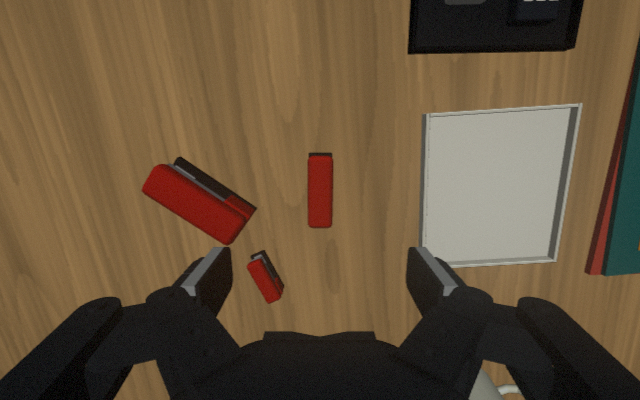

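>>> {"name": "jog_arm", "arguments": {
  "deltas": [
    [[0,-0.06,-0.4,-0.05,0.7],[0,0,-0.6,0,0.65],[0,0,-0.6,0,0.65],[0,0,-0.6,0,0.65],[0,0,-0.45,0,0.65],[0,0,-0.25,0,0.65],[0,0,-0.08,0,0.65],[0,0,0,0,0.5]]
  ]
}}

```text
clock: 20.4
position: [0.4273, -0.2096, 0.0196]
orientation: [0.0, 0.744, 0.668, 0.0]
contact_force: [1.0, 0.2, 0.4]
gripper_width: 0.0428
grip_force: 0.0
```

>>> {"name": "jog_arm", "arguments": {
  "deltas": [
    [[0,0,0,0,0],[0,0,0,0,0],[0,0,0,0,0],[0,0,0,0,0],[0,0,0,0,0],[0,0,0,0,0],[0,0,0,0,0],[0,0,0,0,0]]
  ]
}}

```text
clock: 21.4
position: [0.4279, -0.2101, 0.0204]
orientation: [0.001, 0.744, 0.668, 0.0]
contact_force: [-0.3, 0.6, 6.5]
gripper_width: 0.0254
grip_force: 59.8
```

>>> {"name": "jog_arm", "arguments": {
  "deltas": [
    [[0,0,0.3,0,0],[0,0,0.7,0,0],[0.1,0.3,0.7,0.2,0],[0.3,0.75,0,0,0],[0.3,0.8,0,0,0],[0.3,0.8,0,0,0],[0.3,0.8,0,0,0],[0.3,0.8,0,0,0]]
  ]
}}

```text
clock: 22.4
position: [0.5223, 0.0473, 0.1206]
orientation: [-0.0, 0.737, 0.676, -0.0]
contact_force: [0.9, -0.3, -1.3]
gripper_width: 0.0254
grip_force: 59.2
```

>>> {"name": "jog_arm", "arguments": {
  "deltas": [
    [[0.3,0.8,0,0,0],[0.3,0.8,0,0,0],[0.3,0.8,0,0,0],[0.2,0.6,0,0,0],[0,0,0,0,0],[0,0,0,0,0],[0,0,0,0,0],[0,0,0,0,0]]
  ]
}}

```text
clock: 23.4
position: [0.5884, 0.2246, 0.121]
orientation: [-0.0, 0.738, 0.675, -0.0]
contact_force: [-0.3, 0.1, -1.7]
gripper_width: 0.0255
grip_force: 59.2
```

```bash
python3 w.py w6
```

```text
t 23.4 pos [0.5884 0.2246 0.121 ] yaw -5.05 tilt 0.03 w 0.0255
px [133. 233.] n 4730 ztop 0.0419 rect [435.9 215.5  53.1  53.1  75. ] col [71, 121, 74] touchedge False
px [385. 138.] n 2788 ztop 0.0134 rect [627.5 229.7 166.5 160.5  84. ] col [129, 53, 35] touchedge False
px [604. 165.] n 18846 ztop 0.0322 rect [805.7 228.9 214.1  59.6 -79.5] col [15, 21, 25] touchedge True
px [60. 43.] n 8458 ztop 0.0788 rect [443.5 349.1  39.1  29.6  67.5] col [51, 52, 53] touchedge True
```

View pics/w6.png

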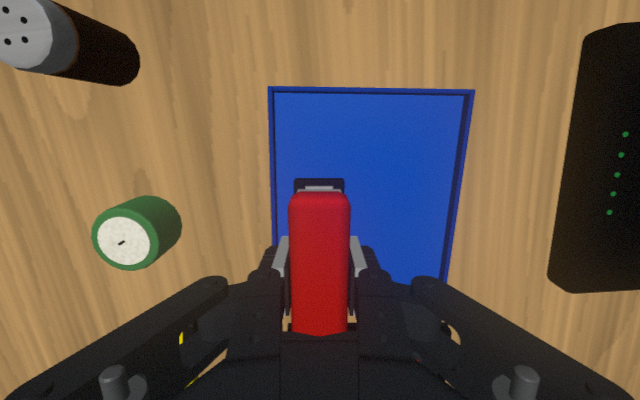

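>>> {"name": "jog_arm", "arguments": {
  "deltas": [
    [[0.05,0,-0.4,0,0],[0,0,-0.5,0,0],[0,0,-0.4,0,0],[0,0,-0.15,0,0],[0,0,-0.08,0,0],[0,0,-0.05,0,0],[0,0,-0.01,0,0],[0,0,0,0,0]]
  ]
}}

```text
clock: 24.45
position: [0.5922, 0.2259, 0.0264]
orientation: [0.0, 0.737, 0.676, 0.001]
contact_force: [0.1, -0.1, -0.3]
gripper_width: 0.0252
grip_force: 59.2
```

>>> {"name": "jog_arm", "arguments": {
  "deltas": [
    [[0,0,-0.015,0,0],[0,0,-0.015,0,0],[0,0,0,0,0],[0,0,0,0,0],[0,0,0,0,0],[0,0,0,0,0],[0,0,0,0,0],[0,0,0,0,0]]
  ]
}}

```text
clock: 25.45
position: [0.5919, 0.2258, 0.0245]
orientation: [0.0, 0.737, 0.676, 0.0]
contact_force: [-3.2, -0.3, 5.4]
gripper_width: 0.025
grip_force: 59.8
```

>>> {"name": "jog_arm", "arguments": {
  "deltas": [
    [[0,0,0,0,0.4],[0,0,0,0,0.45],[0,0,0,0,0.45],[0,0,0.4,0,0.45],[0,0,0.7,0,0.45],[0,0,0.6,0,0.45],[-0.3,-0.3,0.4,-0.25,0.6],[-0.5,-0.5,0,-0.25,0.6]]
  ]
}}

```text
clock: 26.45
position: [0.5463, 0.1782, 0.1534]
orientation: [0.002, 0.754, 0.656, 0.003]
contact_force: [-0.7, -1.1, -0.6]
gripper_width: 0.0512
grip_force: 0.0
```

>>> {"name": "jog_arm", "arguments": {
  "deltas": [
    [[-0.6,-0.6,0,-0.25,0.6],[-0.6,-0.65,0,-0.25,0.6],[-0.6,-0.65,0,-0.25,0.6],[0,0,0,0,0.6],[0,0,0,0,0.6],[0,0,0,0,0.6],[0,0,0,0,0.6],[0,0,0,0,0.6]]
  ]
}}

```text
clock: 27.45
position: [0.4361, 0.0641, 0.1499]
orientation: [-0.0, 0.779, 0.626, -0.0]
contact_force: [0.2, -0.1, 0.2]
gripper_width: 0.0513
grip_force: 0.0
```

```bash
python3 w.py w7
```

```text
t 27.45 pos [0.4361 0.0641 0.1499] yaw -12.42 tilt 0.01 w 0.0513
px [ 14. 339.] n 3114 ztop 0.0162 rect [ 78.6 -28.4 138.7  41.9  62.5] col [32, 41, 83] touchedge True
px [486. 217.] n 4385 ztop 0.0217 rect [586.7   5.8  99.7  38.9  85.1] col [174, 182, 184] touchedge False
px [318. 191.] n 2836 ztop 0.0156 rect [435.4  64.9 108.3  23.9  77.6] col [1, 189, 209] touchedge False
px [554. 206.] n 7057 ztop 0.0216 rect [6.496e+02 6.000e-01 1.400e+02 4.150e+01 8.550e+01] col [45, 43, 44] touchedge False
px [445. 186.] n 1056 ztop 0.0135 rect [569.4  16.9 157.9  64.   84.6] col [28, 35, 42] touchedge False
px [583. 167.] n 1574 ztop 0.0133 rect [685.9  19.4 194.4  83.8 -66.4] col [24, 30, 37] touchedge False
px [603.  37.] n 525 ztop 0.0133 rect [695.3 145.1  49.   20.4  62.5] col [107, 39, 20] touchedge True
px [472.  60.] n 1294 ztop 0.0134 rect [609.5 165.6 139.3  63.2  -6.3] col [120, 45, 24] touchedge True
px [276.  21.] n 3318 ztop 0.0421 rect [432.7 203.7  53.9  30.6 -12.1] col [81, 119, 101] touchedge True
```

>>> {"name": "jog_arm", "arguments": {
  "deltas": [
    [[0,0,-0.4,0,0.6],[0,0,-0.6,0,0.6],[0,0,-0.6,0,0.6],[0,0,-0.38,0,0.6],[0,0,-0.18,0,0.6],[0,0,-0.07,0,0.6],[0,0,0,0,0.5],[0,0,0,0,0.4]]
  ]
}}

```text
clock: 28.5
position: [0.4367, 0.0637, 0.0171]
orientation: [0.001, 0.78, 0.626, 0.001]
contact_force: [-0.3, 0.0, -0.6]
gripper_width: 0.0342
grip_force: 0.0
```

>>> {"name": "jog_arm", "arguments": {
  "deltas": [
    [[0,0,0,0,0],[0,0,0,0,0],[0,0,0,0,0],[0,0,0,0,0],[0,0,0,0,0],[0,0,0,0,0],[0,0,0,0,0],[0,0,0,0,0]]
  ]
}}

```text
clock: 29.5
position: [0.4369, 0.0637, 0.0173]
orientation: [0.001, 0.78, 0.626, 0.001]
contact_force: [-1.1, 0.2, 4.8]
gripper_width: 0.0217
grip_force: 60.9
```

>>> {"name": "jog_arm", "arguments": {
  "deltas": [
    [[0,0,0.3,0,0],[0,0,0.7,0,0],[0.2,0.15,0.7,0.17,0],[0.5,0.35,0.3,0.25,0],[0.6,0.42,0,0.25,0],[0.6,0.42,0,0.25,0],[0.6,0.42,0,0.25,0],[0.6,0.42,0,0,0]]
  ]
}}

```text
clock: 30.5
position: [0.6225, 0.1953, 0.1357]
orientation: [-0.0, 0.74, 0.673, -0.0]
contact_force: [0.2, 0.2, 0.3]
gripper_width: 0.022
grip_force: 60.2
```

>>> {"name": "jog_arm", "arguments": {
  "deltas": [
    [[0.6,0.4,0,0,0],[0,0,0,0,0],[0,0,0,0,0],[0,0,0,0,0],[0,0,0,0,0],[0,0,0,0,0],[0,0,0,0,0],[0,0,0,0,0]]
  ]
}}

```text
clock: 31.5
position: [0.6577, 0.2184, 0.1362]
orientation: [0.0, 0.74, 0.673, 0.0]
contact_force: [0.1, 0.1, -0.3]
gripper_width: 0.0224
grip_force: 60.2
```

```bash
python3 w.py w8
```

```text
t 31.5 pos [0.6577 0.2184 0.1362] yaw -5.46 tilt 0.0 w 0.0224
px [ 65. 228.] n 4593 ztop 0.0419 rect [436.1 215.3  53.3  52.8  41.6] col [79, 137, 78] touchedge False
px [238. 202.] n 3207 ztop 0.0453 rect [591.7 227.   74.5  26.3  85. ] col [49, 38, 189] touchedge False
px [367. 151.] n 1010 ztop 0.0134 rect [687.7 237.  138.7  43.7  85. ] col [153, 67, 47] touchedge False
px [204. 159.] n 1358 ztop 0.0134 rect [553.9 243.5 180.8  57.5  65.3] col [144, 61, 43] touchedge False
px [24. 59.] n 2876 ztop 0.044 rect [450.8 348.   39.7  16.2  68.9] col [10, 17, 25] touchedge True
px [559. 156.] n 41192 ztop 0.0325 rect [859.7 231.8 208.5 130.5  88.8] col [20, 23, 27] touchedge True
```

View pics/w8.png

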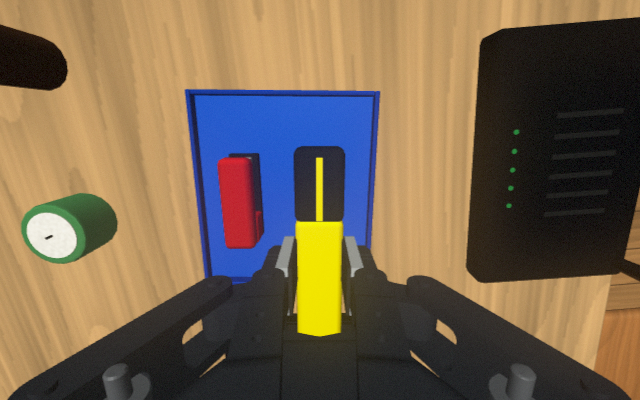

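>>> {"name": "jog_arm", "arguments": {
  "deltas": [
    [[0.02,0,-0.5,0,0],[0,0,-0.6,0,0],[0,0,-0.45,0,0],[0,0,-0.18,0,0],[0,0,-0.08,0,0],[0,0,-0.05,0,0],[0,0,-0.01,0,0],[0,0,0,0,0]]
  ]
}}

```text
clock: 32.55
position: [0.6595, 0.2186, 0.0249]
orientation: [0.0, 0.74, 0.673, 0.001]
contact_force: [-1.0, -0.1, -0.2]
gripper_width: 0.0225
grip_force: 60.2
```

>>> {"name": "jog_arm", "arguments": {
  "deltas": [
    [[0,0,-0.015,0,0],[0,0,-0.015,0,0],[0,0,0,0,0],[0,0,0,0,0],[0,0,0,0,0],[0,0,0,0,0],[0,0,0,0,0],[0,0,0,0,0]]
  ]
}}

```text
clock: 33.55
position: [0.6589, 0.2185, 0.0221]
orientation: [0.0, 0.74, 0.673, 0.0]
contact_force: [-0.4, -0.1, -0.3]
gripper_width: 0.022
grip_force: 60.2
```

>>> {"name": "jog_arm", "arguments": {
  "deltas": [
    [[0,0,-0.015,0,0],[0,0,-0.01,0,0],[0,0,0,0,0],[0,0,0,0,0],[0,0,0,0,0],[0,0,0,0,0],[0,0,0,0,0],[0,0,0,0,0]]
  ]
}}

```text
clock: 34.55
position: [0.659, 0.2185, 0.0213]
orientation: [0.0, 0.74, 0.673, 0.0]
contact_force: [-2.4, -0.5, 5.0]
gripper_width: 0.0222
grip_force: 60.8
```

>>> {"name": "jog_arm", "arguments": {
  "deltas": [
    [[0,0,0,0,0.35],[0,0,0,0,0.42],[0,0,0,0,0.42],[0,0,0.4,0,0.42],[0,0,0.8,0,0.42],[0,0,0.8,0,0.5],[0,0,0.8,0,0.8],[-0.3,0,0.4,0,1]]
  ]
}}

```text
clock: 35.55
position: [0.6439, 0.2189, 0.2196]
orientation: [0.002, 0.74, 0.672, 0.004]
contact_force: [0.8, 0.4, 0.5]
gripper_width: 0.0771
grip_force: 0.0
```

```bash
python3 - <<'E'
from h import *
z=np.load("top0.npz");c=optics.get_calibration("top");P=depthpts(z["d"],c,c["pose"])
q=P[130:172,135:182].reshape(-1,3)
for a,b in((.03,.08),(.08,.13),(.13,.165),(.17,.2)):
    s=q[(q[:,2]>a)&(q[:,2]<b)];print(a,len(s),rect(s[:,:2]))
s=q[q[:,2]>.05];print(s.min(0),s.max(0))
E
python3 w.py w9
```

```text
0.03 273 [576.6 544.  130.7 124.7  12.8]
0.08 290 [550.  504.3  67.1  54.6 -29.1]
0.13 230 [548.2 505.5  55.1  45.3 -49. ]
0.17 179 [553.2 511.3  37.   33.6  75. ]
[0.21936227 0.00566044 0.05045391] [0.58563443 0.53889631 1.17168697]
t 35.55 pos [0.6439 0.2189 0.2196] yaw -5.48 tilt 0.57 w 0.0771
px [483. 386.] n 1285 ztop 0.0135 rect [ 859.1 -106.4   87.7   53.4   -7.2] col [103, 108, 41] touchedge True
px [290. 318.] n 777 ztop 0.0218 rect [589.1  36.7  39.4  38.2  83.7] col [198, 207, 210] touchedge False
px [337. 312.] n 1278 ztop 0.0217 rect [653.4  39.   64.1  39.4  84.7] col [59, 57, 59] touchedge False
px [135. 203.] n 2430 ztop 0.042 rect [435.8 215.6  53.1  52.6 -31.7] col [88, 148, 102] touchedge False
px [269. 181.] n 1754 ztop 0.0453 rect [591.5 227.1  74.1  26.1  85.4] col [55, 43, 194] touchedge False
px [330. 178.] n 1916 ztop 0.0196 rect [658.8 219.  108.2  23.6  84.5] col [43, 227, 239] touchedge False
px [249. 173.] n 989 ztop 0.0135 rect [584.8 227.3 180.1  76.8  84.1] col [147, 64, 49] touchedge False
px [536. 143.] n 25174 ztop 0.0327 rect [859.5 232.1 208.4 130.4  89.2] col [23, 29, 36] touchedge True
px [84. 69.] n 4051 ztop 0.079 rect [438.1 352.6  41.2  40.6   7.3] col [77, 82, 86] touchedge False
```

>>> {"name": "jog_arm", "arguments": {
  "deltas": [
    [[-0.5,0.33,0,0,1],[-0.6,0.4,0,0,1],[-0.6,0.4,0,0,1],[-0.6,0.4,0,0,1],[-0.6,0.4,0,0,1],[-0.53,0.3,0,0,1],[0,0,0,0,1],[0,0,0,0,1]]
  ]
}}

```text
clock: 36.6
position: [0.4357, 0.3523, 0.2133]
orientation: [0.0, 0.74, 0.673, 0.001]
contact_force: [-0.0, -0.3, -0.6]
gripper_width: 0.0855
grip_force: 0.0
```

```bash
python3 w.py w10 .03
```

```text
t 36.6 pos [0.4357 0.3523 0.2133] yaw -5.43 tilt 0.1 w 0.0855
px [329. 296.] n 1542 ztop 0.042 rect [434.9 216.2  52.4  52.3 -69.1] col [121, 141, 134] touchedge False
px [464. 264.] n 798 ztop 0.0452 rect [592.  241.7  45.9  25.2  86.6] col [30, 26, 129] touchedge False
px [633. 291.] n 901 ztop 0.0324 rect [798.4 185.5 117.8  25.  -79.2] col [12, 18, 23] touchedge True
px [320. 190.] n 1680 ztop 0.0794 rect [437.  353.3  40.6  39.9  84.1] col [121, 124, 127] touchedge False
px [422.  26.] n 2074 ztop 0.0873 rect [538.6 484.8  51.6  12.3 -29.3] col [47, 22, 14] touchedge True
```

>>> {"name": "jog_arm", "arguments": {
  "deltas": [
    [[0.03,0.015,-0.4,0,1],[0,0,-0.6,0,1],[0,0,-0.6,0,1],[0,0,-0.5,0,1],[0,0,-0.4,0,1],[0,0,-0.2,0,1],[0,0,-0.07,0,1],[0,0,0,0,0.7]]
  ]
}}

```text
clock: 37.65
position: [0.4377, 0.3533, 0.047]
orientation: [0.0, 0.74, 0.673, 0.001]
contact_force: [-0.4, 0.8, 0.9]
gripper_width: 0.0699
grip_force: 0.0
```

>>> {"name": "jog_arm", "arguments": {
  "deltas": [
    [[0,0,0,0,0],[0,0,0,0,0],[0,0,0,0,0],[0,0,0,0,0],[0,0,0,0,0],[0,0,0,0,0],[0,0,0,0,0],[0,0,0,0,0]]
  ]
}}

```text
clock: 38.65
position: [0.4379, 0.3539, 0.0477]
orientation: [0.0, 0.74, 0.673, 0.001]
contact_force: [-1.7, -0.2, 5.9]
gripper_width: 0.0406
grip_force: 60.8
```

>>> {"name": "jog_arm", "arguments": {
  "deltas": [
    [[0,0,0.3,0,0],[0,0,0.6,0,0],[0,0,0.6,0,0],[0.1,-0.35,0.4,0,0],[0.2,-0.7,0,0,0],[0.25,-0.8,0,0,0],[0.25,-0.8,0,0,0],[0.25,-0.8,0,0,0]]
  ]
}}

```text
clock: 39.65
position: [0.4996, 0.1447, 0.1607]
orientation: [-0.0, 0.74, 0.673, -0.0]
contact_force: [0.6, -0.3, -1.3]
gripper_width: 0.0409
grip_force: 60.7
```

>>> {"name": "jog_arm", "arguments": {
  "deltas": [
    [[0.25,-0.8,0,0,0],[0.25,-0.8,0,0,0],[0.25,-0.8,0,0,0],[0.25,-0.8,0,0,0],[0.25,-0.8,0,0,0],[0.25,-0.8,0,0,0],[0.25,-0.8,0,0,0],[0.25,-0.5,0,0,0]]
  ]
}}

```text
clock: 40.65
position: [0.6196, -0.2221, 0.1606]
orientation: [-0.0, 0.741, 0.672, -0.0]
contact_force: [-0.4, 0.2, -1.4]
gripper_width: 0.0406
grip_force: 60.7
```

>>> {"name": "jog_arm", "arguments": {
  "deltas": [
    [[0,-0.1,0,0,0],[0,0,0,0,0],[0,0,0,0,0],[0,0,0,0,0],[0,0,0,0,0],[0,0,0,0,0],[0,0,0,0,0],[0,0,0,0,0]]
  ]
}}

```text
clock: 41.65
position: [0.6199, -0.2258, 0.1604]
orientation: [-0.0, 0.74, 0.673, -0.0]
contact_force: [-0.1, 0.3, -0.6]
gripper_width: 0.0409
grip_force: 60.9
```

```bash
python3 w.py w11
```

```text
t 41.65 pos [ 0.6199 -0.2258  0.1604] yaw -5.45 tilt 0.0 w 0.0409
px [ 74. 296.] n 1559 ztop 0.0296 rect [ 352.5 -310.5   55.4   20.5  -71.2] col [14, 21, 111] touchedge False
px [ 20. 227.] n 2204 ztop 0.0474 rect [ 339.9 -233.1   39.9   18.2   81. ] col [8, 12, 78] touchedge True
px [305. 140.] n 1777 ztop 0.0135 rect [ 621.8 -213.4  160.3  137.7   -2.1] col [149, 162, 165] touchedge False
px [550. 143.] n 50408 ztop 0.0141 rect [ 852.2 -216.5  271.1  192.7  -89.4] col [67, 77, 44] touchedge True
px [301.  31.] n 1274 ztop 0.0135 rect [610.9 -76.4 159.9  26.9  -3.6] col [13, 12, 13] touchedge True
```

View pics/w11.png

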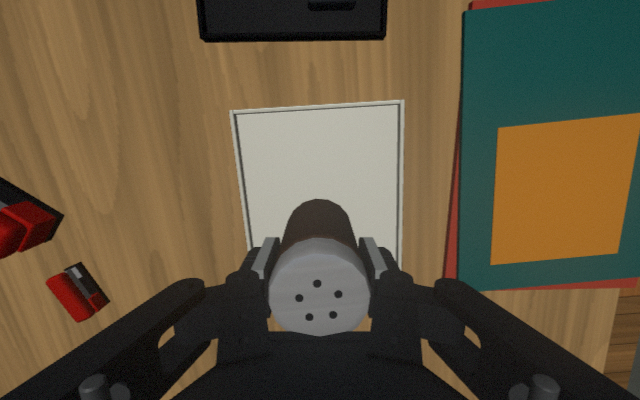

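>>> {"name": "jog_arm", "arguments": {
  "deltas": [
    [[0,0,-0.4,0,0],[0,0,-0.5,0,0],[0,0,-0.4,0,0],[0,0,-0.25,0,0],[0,0,-0.14,0,0],[0,0,-0.06,0,0],[0,0,0,0,0],[0,0,0,0,0]]
  ]
}}

```text
clock: 42.7
position: [0.6206, -0.2261, 0.0564]
orientation: [0.001, 0.74, 0.673, 0.0]
contact_force: [0.4, 0.1, -1.6]
gripper_width: 0.041
grip_force: 60.9
```

>>> {"name": "jog_arm", "arguments": {
  "deltas": [
    [[0,0,-0.03,0,0],[0,0,-0.015,0,0],[0,0,-0.01,0,0],[0,0,0,0,0],[0,0,0,0,0],[0,0,0,0,0],[0,0,0,0,0],[0,0,0,0,0]]
  ]
}}

```text
clock: 43.7
position: [0.6199, -0.2258, 0.0521]
orientation: [0.0, 0.74, 0.673, -0.0]
contact_force: [-0.1, -0.8, -1.5]
gripper_width: 0.041
grip_force: 60.9
```

>>> {"name": "jog_arm", "arguments": {
  "deltas": [
    [[0,0,-0.015,0,0],[0,0,0,0,0],[0,0,0,0,0],[0,0,0,0,0],[0,0,0,0,0],[0,0,0,0,0],[0,0,0,0,0],[0,0,0,0,0]]
  ]
}}

```text
clock: 44.7
position: [0.62, -0.2259, 0.0518]
orientation: [0.0, 0.74, 0.673, -0.0]
contact_force: [-2.5, 1.0, 5.2]
gripper_width: 0.0413
grip_force: 61.1
```

Contact; release slowly, rise clear and look.

>>> {"name": "jog_arm", "arguments": {
  "deltas": [
    [[0,0,0,0,0.55],[0,0,0,0,0.65],[0,0,0,0,0.75],[0,0,0,0,0.8],[0,0,0.3,0,0.8],[0,0,0.7,0,0.8],[0,0,0.8,0,0.8],[0,0,0.8,0,1]]
  ]
}}

```text
clock: 45.7
position: [0.6201, -0.2259, 0.2102]
orientation: [0.001, 0.74, 0.673, 0.0]
contact_force: [0.3, -0.5, 0.2]
gripper_width: 0.0837
grip_force: 0.0
```

>>> {"name": "jog_arm", "arguments": {
  "deltas": [
    [[-0.5,0,0.3,0,1],[-0.6,0,0,0,1],[-0.6,0,0,0,1],[-0.6,0,0,0,1],[-0.5,0,0,0,1],[0,0,0,0,1],[0,0,0,0,1],[0,0,0,0,1]]
  ]
}}

```text
clock: 46.7
position: [0.453, -0.226, 0.2258]
orientation: [0.001, 0.74, 0.673, 0.0]
contact_force: [-0.4, 0.1, 0.3]
gripper_width: 0.0855
grip_force: 0.0
```

```bash
python3 w.py w12 .03
python3 - <<'E'
from h import *
p,d,c,T,o=grab("top");cv2.imwrite("pics/top1.png",cv2.resize(p[100:270,130:470],None,fx=2.3,fy=2.3,interpolation=cv2.INTER_CUBIC))
E
```

```text
t 46.7 pos [ 0.453  -0.226   0.2258] yaw -5.42 tilt 0.07 w 0.0855
px [491. 385.] n 682 ztop 0.0787 rect [ 629.7 -495.7   59.4   14.   -19.6] col [108, 121, 120] touchedge True
px [481. 173.] n 2354 ztop 0.0831 rect [ 618.8 -226.4   41.    40.6   12. ] col [108, 111, 112] touchedge False
px [178. 180.] n 3497 ztop 0.0559 rect [ 302.9 -206.8  100.8   34.1  -42. ] col [16, 25, 124] touchedge False
```

View pics/top1.png

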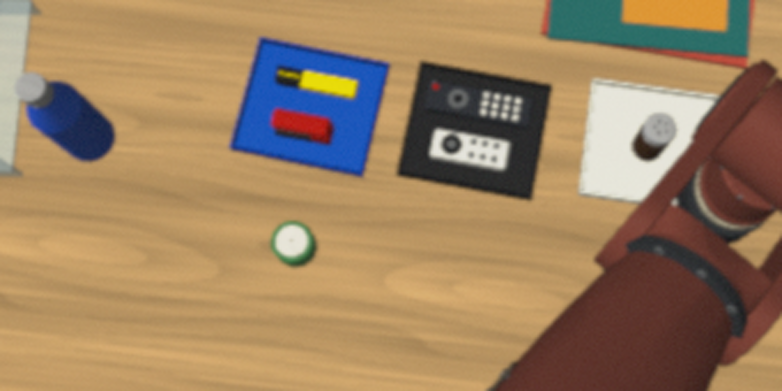

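The crop shows the highlighter (317,82) and stapler (302,125) in the blue tray. Both remotes (475,100; 470,148) are in the charcoal tray, and the pepper shaker (654,137) stands in the white tray. The tealight and bottle haven't moved.

```bash
python3 -c "from bench import manip; print(manip.hand_in())"
```

```text
the job is handed in; nothing more can be done
None
```

The job is handed in: both remotes are in the charcoal tray, the middle-sized stapler and the highlighter in the blue tray, and the pepper shaker upright in the white tray, all flat on the floor by the camera check, with the tealight and bottle where they stood and about 47 s on the clock.

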